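Centre-punch the drill spot on a bracket blank

TASK

Mark the drill spot on the clamped bracket blank with the spring-loaded centre punch: lift the punch out of its sloping rest, stand it upright on its foot on the bare bench and let go of it, then take it again from above, set it upright with its foot centred on the scribed cross and press straight down until the spring snaps and the barrel is fully down. The spring must not snap anywhere but on the cross. Finish with the punch standing upright on the bare bench, released, its barrel sprung out again, and leave the other things on the bench where they are.

Things in the scene. Friction and masses are not known exactly. Their poses are not given: they have to be found in the camera images.
- punch_foot (a point): Centre punch, steel, 122 mm, 0.22 kg (varies): foot 44 mm across, 6 mm thick; sleeve 30 mm across up to 40 mm; dark ridged barrel 22 mm across, 40 to 110 mm; domed cap 27 mm across, 110 to 122 mm. This point: centre of the foot's flat underside, which goes on the mark; its z axis runs up to the cap. At the start it lies in the rest, z axis 30 degrees above level, cap end high.
- punch_grip (a point): Point on the punch's axis at the middle of the barrel's free part, 80 mm from the foot's underside, 42 mm below the cap's top; 22 mm wide here. Same axes as punch_foot. It moves with the barrel.
- barrel (a joint): How far the barrel with its cap is pushed down into the sleeve, m: 0 out, 0.010 fully down. The push needed rises from 3 N to about 18 N at 6 mm; then the hidden spring snaps and it falls to about 8 N at the stop (10 mm). It springs out again when relieved. Snapped means more than 8 mm. Push it by gripping the barrel or on the cap.
- rest: Fixed grey sloping rest, base 150 x 70 x 8 mm, left or right of the block; the bench midway between the two is bare. Origin: centre of its underside; -x points to the cap end. The foot stands on a stop plate at x = +45 mm, z = 30 mm, between 10 mm cheeks; V saddles carry the punch from below 22 to 32 and 102 to 108 mm from its foot. The barrel between is free on all sides. Lift the punch out upwards.
- block: Fixed dark steel block 130 x 90 x 30 mm with the bracket blank, an aluminium plate 160 x 66 x 4 mm, clamped on it. Origin: centre of the block's underside; x along the blank, +x to the clamped end. The clamp is a grey strap across the blank at x = +37 to +59 mm with two screws up to 60 mm high; two drilled holes lie at x = +12 mm.
- spot (a point): The drill spot: centre of the scribed cross (dark lines 56 mm long) on top of the blank, 40 mm from the block's centre towards the free end, 34 mm above the bench. Its x axis runs along the blank.
- torch: black pocket torch lying on the bench, 115 mm long, 32 mm thick. Origin: under its middle. Bystander, not to be disturbed.
- burr: steel grinder burr ring, 58 mm across, 18 mm high, lying flat. Origin: centre of its underside. Bystander, not to be disturbed.
- bracket: finished aluminium angle bracket with two drilled holes, 80 x 45 mm, one leg 39 mm high. Origin: centre of its underside. Bystander, not to be disturbed.
- basket: small open steel filter basket, 64 mm across, 30 mm high. Origin: centre of its underside. Bystander, not to be disturbed.
- jar: closed glass jar, 54 mm across, 70 mm high. Origin: centre of its underside. Bystander, not to be disturbed.
- driver: screwdriver with black handle, 190 mm long, lying on the bench. Origin: under its middle. Bystander, not to be disturbed.
- brewer: off-white plastic brew unit taken out of the machine, 70 x 90 mm, 95 mm high. Origin: centre of its underside. Bystander, not to be disturbed.
There are look-alikes about, which are no part of the job. What is shaped like the part that bears punch_foot but green or red is not meant.

How it is judged (in metres and radians):
On the way, in this order (a step that is already met when the one before it is completed fails the run):
1. the punch stands upright on its foot on the bare bench, barrel out, and the fingers touch nothing (height (world z) of punch_foot below 0.006 m and angle between punch_foot's own z axis and vertical below 0.08 rad and value of joint barrel below 0.002 m and contact force between the fingers and anything else below 0.1 N), for 0.2 s.
2. the punch snaps (barrel more than 8 mm down) while it stands on the blank, upright within 0.1 rad and centred on the cross within 5 mm (value of joint barrel above 0.008 m and distance between punch_foot and spot below 0.0055 m and horizontal distance between punch_foot and spot below 0.005 m and angle between punch_foot's own z axis and vertical below 0.1 rad), for 0.05 s.
At the end, for the whole second after the job is handed in: The punch stands upright (within 0.08 rad) on its foot on the bare bench (foot less than 6 mm above it), its barrel sprung out (less than 2 mm down) (height (world z) of punch_foot below 0.006 m and angle between punch_foot's own z axis and vertical below 0.08 rad and value of joint barrel below 0.002 m); the robot touches nothing.
It fails at once if the punch snaps away from the cross (more than 5 mm off it sideways, or more than 15 mm from it) (value of joint barrel above 0.008 m and (horizontal distance between punch_foot and spot above 0.005 m or distance between punch_foot and spot above 0.015 m)).
It fails at once if a bystander is moved by more than 30 mm (distance of any of torch, burr, bracket, basket, jar, driver, brewer from where it was at the start of the episode above 0.03 m).
It also fails if it takes over 58 s, if anything falls off the work surface, if the arm or the gripper's body presses on something with over 40 N, if the wrist force passes 120 N, or if a joint passes its speed limit or range.

ROBOT

A 6-joint arm with a two-finger parallel gripper is mounted at the origin on the work surface. World frame = base frame: x ahead of the robot, y to its left, z up, the work surface at z = 0. Lengths are in mm, angles in degrees, forces in N, time in s.
With the tool pointing down it reaches from about 275 to 750 mm from the base axis. Payload 10.2 kg.
Tool frame: the origin (TCP) lies midway between the tips of the shut fingers; the grasp point (between the pads) lies 19 mm behind it; x points along the fingers, z is the direction in which the jaws open and shut, and the axes are right-handed (so a half turn about x gives the same grasp; the last joint's range is limited). The gripper opens to 85 mm and grips with 20 to 120 N. Pads are 22 mm wide; open, the fingers measure 114 mm over their backs; the gripper's body (76 mm by 85 mm) begins 54 mm behind the grasp point. The pads swing forward as they close: fully open they stand 13 mm farther back than shut.
Start: joints at [-87.571, 17.928, 85.812, -0, 76.261, -12.8], TCP at [137.894, -506.573, 231.294] pointing down, gripper open.
Joint ranges: [-168.41, 168.41], [-55.51, 124.54], [10.69, 146.95], [-70.63, 250.63], [1, 178], [-165.06, 165.06]. Speed limits (degrees/s): [136.94, 136.94, 172.46, 180, 180, 180].

INTERFACE

Orientations are given as a 3x3 rotation matrix whose columns are the frame's x, y, z axes.
In Python, from workcell import bot gives the robot as it stands.
- The arm moves only by the tool play_rows, never from a script. Its arguments are lists of equal length, an entry for each row: "slide": the shift along the tool's x, y, z each as a share of 20 cm, from -1 to 1, a list of three; "twist": the turn about the tool's x as a share of pi/4 rad, from -1 to 1. In form: {"slide": [[x, y, z], ...], "twist": [twist, ...]}. A call has exactly 5 rows; each row is the pose to reach, as a shift and turn from the pose commanded when the call began, along the tool's axes at that moment; what a row does not reach only later rows make up. A row lasts 1/8 s, in which the tool goes at most 62.5 mm and 10.7 degrees, less where a joint would pass 70% of its speed; a pose out of reach is approached as far as the arm can. A call with a number of a shift or a turn outside -1 to 1 is refused whole. A call with a gripper value outside its range is refused whole. "gripper" is the opening, from 0 (shut) to 1 (fully open), set as the call begins (left out, the last holds). The fingers move at their own pace and stop on an object; "newtons" is the grip in N (left out, the last holds). Time passes only in rows, so rows that repeat a pose let the fingers close, or fill a call up. It gives the time, the measured TCP pose, the force and the opening at its end, in the units of the state.
- bot.state(): the state, without advancing time (a new reading comes with each control period).
- bot.capture(name): name is "scene" or "top"; returns a dict with "image" (384x512x3 uint8, red, green, blue), "fx", "fy", "cx", "cy" (pixels), "dist" ([k1, k2, p1, p2, k3] as OpenCV has them; the pictures are not rectified), "origin" and "orientation" of the camera in the world. Camera axes: x right, y up, looking along -z (the intrinsics and any distortion apply to the point x, -y, -z); pixel columns grow to the right and rows downward; lengths in mm; the calibration is good to about 2 mm. A picture is of the moment at which its call begins. There is no depth.
- bot.sign_off(): hands the job in, once; it reports no verdict.
The state is a dict: "t": time; "joint_positions": joint angles; "dq": joint speeds; "joint_efforts": joint torques, N m; "ee_pos": TCP position; "tool_rot": TCP orientation; "contact_force": force on the tool from outside, world axes, zero at the start; "ft_torque": the same for the moment, N m; "gripper_width": opening from 0.0 (shut) to 1.0 (fully open).
Only numpy, scipy, OpenCV 4.12 (cv2) and the standard library are available. Lean on these libraries where they do the work, as an engineer would, in place of code of your own. Each camera call takes 0.05 s, during which the arm holds its last target.

## Working session

There is one attempt and no reset: what is moved stays moved. The work goes in short steps, Python scripts to look and compute and a tool call to move; the robot and the scene stay as the last step left them, time stands still between calls to the robot, and variables do not carry over. Pictures are saved under pics/ and viewed, and the job is handed in when it is done.

Besides the shell and the picture viewer there is one more tool, called after "Emit:" as name([rows], argument=value, ...), one row to a line, values as JSON. play_rows: Moves the arm, as the interface text tells. Its arguments: {"type":"object","properties":{"slide":{"type":"array"},"twist":{"type":"array"},"gripper":{"type":"number"},"newtons":{"type":"number"}},"required":["slide","twist"]}

```bash
ls; mkdir -p pics
python3 - <<'E'
from workcell import bot
import cv2,pickle
s=bot.state(); print({k:s[k] for k in s if k!='dq'})
for n in ("scene","top"):
    c=bot.capture(n); pickle.dump(c,open(n+'0.pkl','wb'))
    cv2.imwrite(f'pics/{n}0.png',cv2.resize(c['image'][:,:,::-1],(800,600),interpolation=cv2.INTER_CUBIC))
    print(n,{k:c[k] for k in c if k!='image'})
E
```

```text
pics
{'t': 0.0, 'joint_positions': array([-8.75717329e+01,  1.79604028e+01,  8.58561471e+01, -1.12318923e-03,
        7.62597850e+01, -1.27980764e+01]), 'joint_efforts': array([-5.68370558e-05, -4.12265646e+01, -2.59738773e+01, -2.24227683e-04,
        4.15655828e-03, -1.57890111e-05]), 'ee_pos': array([ 137.87001544, -506.29691499,  230.7124668 ]), 'tool_rot': array([[-7.54727353e-05,  9.64894627e-01,  2.62637303e-01],
       [ 1.33029295e-03,  2.62637168e-01, -9.64893750e-01],
       [-9.99999112e-01,  2.76561381e-04, -1.30341446e-03]]), 'contact_force': array([-0.56640124, -0.01142888, -0.08740443]), 'ft_torque': array([-0.01743429, -0.00485546,  0.02860296]), 'gripper_width': 1.000233897112475}
scene {'fx': 354.5802455796631, 'fy': 354.5802455796631, 'cx': 256.04236867104134, 'cy': 192.16143367593543, 'dist': array([-0.03569596,  0.        ,  0.        ,  0.        ,  0.        ]), 'origin': array([945.97481469, 510.77036975, 819.00401168]), 'orientation': array([[-0.80444154, -0.43632467,  0.40310618],
       [ 0.59400177, -0.5976694 ,  0.538473  ],
       [ 0.00597517,  0.67261584,  0.73996773]])}
top {'fx': 427.64302623935725, 'fy': 427.64302623935725, 'cx': 256.0997680270119, 'cy': 188.1743354315235, 'dist': array([-0.000413,  0.      ,  0.      ,  0.      ,  0.      ]), 'origin': array([ 346.97982301,  -11.25346052, 1283.15907939]), 'orientation': array([[-3.86433238e-03,  9.88459753e-01, -1.51434423e-01],
       [-9.99738297e-01, -4.04223211e-04,  2.28730207e-02],
       [ 2.25478471e-02,  1.51483181e-01,  9.88202631e-01]])}
```

View pics/scene0.png

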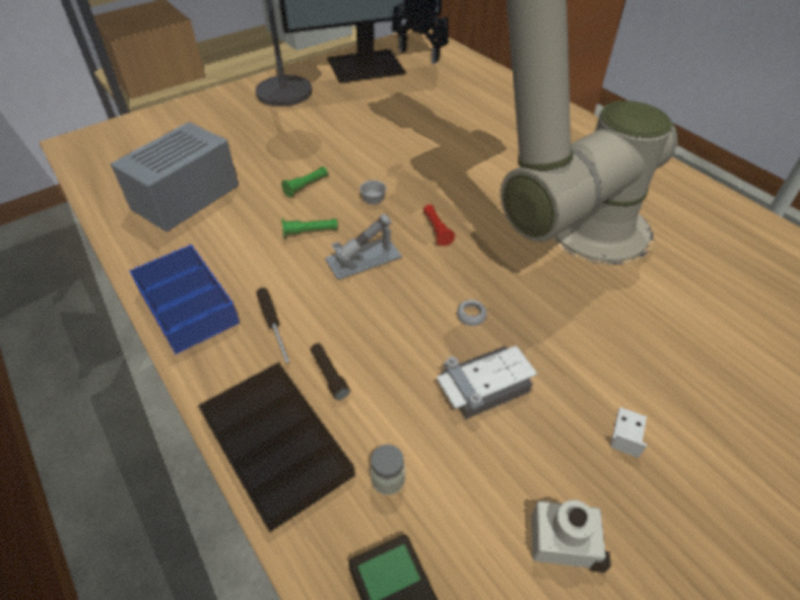

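View pics/top0.png

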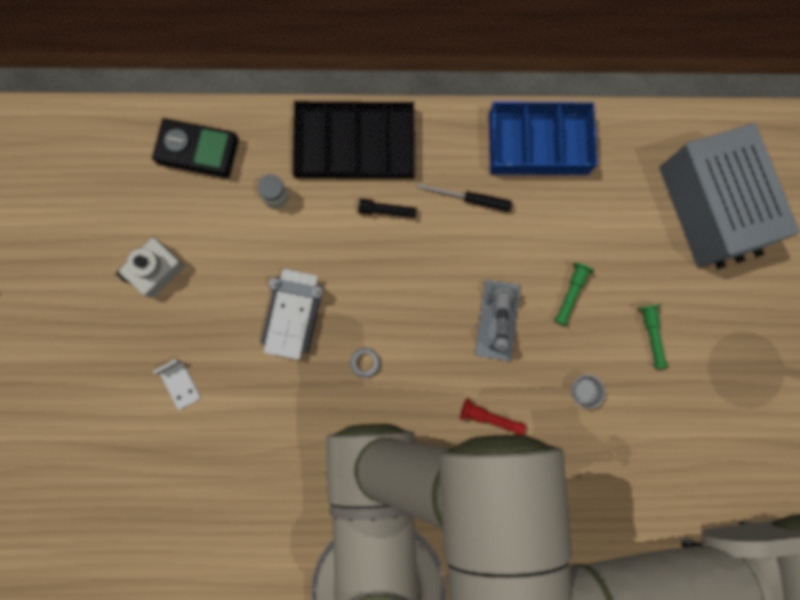

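The scene view shows the steel punch in its grey rest at about (365,245), and the block at (487,375). In the top view they're at (498,320) and (292,320). The look-alikes in the top view are green at (573,295), green at (653,337) and red at (493,418). By the description I choose the steel one in the rest, and I'll check it in a close crop.

```bash
cat > h.py <<'E'
import numpy as np,cv2,pickle
def load(n): return pickle.load(open(n+'.pkl','rb'))
def K(c): return np.array([[c['fx'],0,c['cx']],[0,c['fy'],c['cy']],[0,0,1.]])
F=np.diag([1.,-1,-1])
def proj(c,P):
    P=np.atleast_2d(np.asarray(P,float)); R=np.array(c['orientation'])
    q=(P-c['origin'])@R@F
    return cv2.projectPoints(q.reshape(-1,1,3),np.zeros(3),np.zeros(3),K(c),c['dist'])[0].reshape(-1,2)
def ray(c,uv):
    n=cv2.undistortPoints(np.array(uv,float).reshape(-1,1,2),K(c),c['dist']).reshape(-1,2)
    return np.c_[n,np.ones(len(n))]@F@np.array(c['orientation']).T
def onz(c,uv,z):
    d=ray(c,uv); o=np.array(c['origin']); return o+d*((z-o[2])/d[:,2])[:,None]
def crop(c,x0,y0,w,h,s,name,pts=None):
    im=c['image'][y0:y0+h,x0:x0+w,::-1]
    im=cv2.resize(im,None,fx=s,fy=s,interpolation=cv2.INTER_CUBIC)
    if pts is not None:
        for u,v in pts: cv2.circle(im,(int((u+.5-x0)*s),int((v+.5-y0)*s)),3,(0,0,255),1)
    cv2.imwrite('pics/'+name+'.png',im)
E
python3 - <<'E'
from h import *
t=load('top0');s=load('scene0')
a=[(t,(285,165,70,75)),(t,(155,160,65,80)),(s,(195,125,75,60)),(s,(270,210,85,65))]
for i,(c,(x,y,w,h)) in enumerate(a): crop(c,x,y,w,h,min(7,560//w),'c%d'%i)
ims=[cv2.resize(cv2.imread('pics/c%d.png'%i),(400,300*1)) for i in range(0)]
E
python3 -c "
import cv2
for i in range(4): print(cv2.imread('pics/c%d.png'%i).shape)"
```

```text
(525, 490, 3)
(560, 455, 3)
(420, 525, 3)
(390, 510, 3)
```

View pics/c0.png

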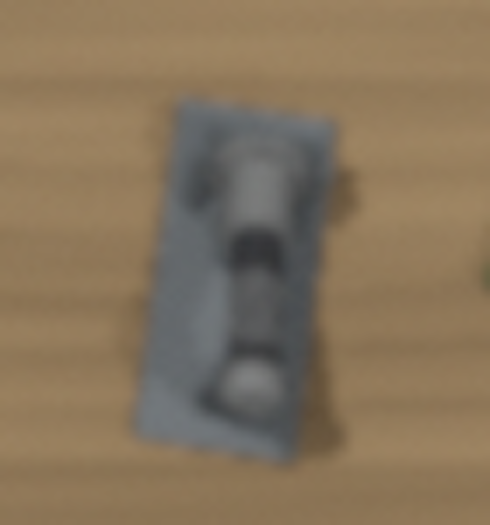

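View pics/c1.png

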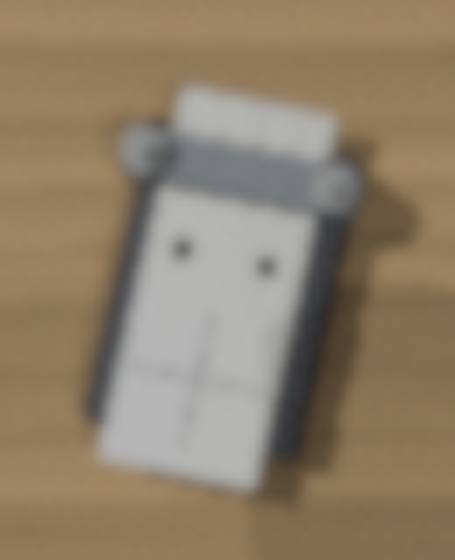

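View pics/c2.png

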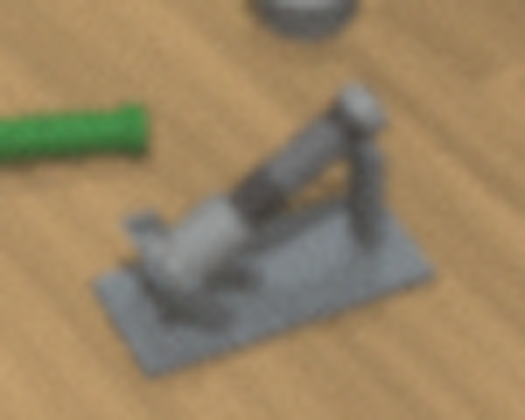

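View pics/c3.png

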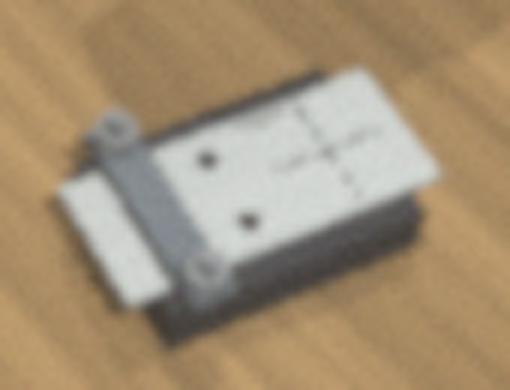

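Crop c0 shows the grey steel punch in the rest, with its cap at (250,385) nearest the robot and the foot at (255,160), so the choice holds. Crop c1 shows the cross at (197,380). Now I'll fit the poses.

Run:
```python
from h import *
from scipy.optimize import least_squares
t=load('top0');s=load('scene0')
f=lambda p,o,k:np.array(p,float)/k+np.array(o)-.5+0.5*0
T0=f([(182,98),(338,120),(292,464),(133,435)],(285,165),7)
T1=f([(182,85),(340,118),(252,493),(98,460)],(155,160),7); x1=f([(197,380)],(155,160),7)
S0=f([(95,287),(153,376),(435,268)],(195,125),7)
x3=f([(328,153)],(270,210),6); S1=f([(362,67),(440,172),(130,308),(57,187)],(270,210),6)
print('rest top',onz(t,T0,8)[:,:2],onz(s,S0,8)[:,:2])
print('blank top',onz(t,T1,34)[:,:2],onz(s,S1,34)[:,:2])
print('cross',onz(t,x1,34),onz(s,x3,34))
def rect(p,L,W,z):
    x,y,a=p; c,sn=np.cos(a),np.sin(a)
    q=np.array([[L/2,W/2],[L/2,-W/2],[-L/2,-W/2],[-L/2,W/2]])
    return np.c_[q@np.array([[c,sn],[-sn,c]])+[x,y],np.full(4,z)]
for nm,L,W,z,TT,SS,idx in (('rest',150,70,8,T0,S0,[0,1,2]),('blank',160,66,34,T1,S1,None)):
    # find scene correspondences by nearest
    r=least_squares(lambda p:(proj(t,rect(p,L,W,z))-TT).ravel(),[450,0,0.1],x_scale=[10,10,.1])
    print(nm,'top',r.x[:2],np.degrees(r.x[2]),np.abs(r.fun).max())
    P=proj(s,rect(r.x,L,W,z))
    ix=[np.argmin(np.linalg.norm(P-q,axis=1)) for q in SS]; print(ix)
    r2=least_squares(lambda p:np.r_[(proj(t,rect(p,L,W,z))-TT).ravel(),(proj(s,rect(p,L,W,z))[ix]-SS).ravel()],r.x,x_scale=[10,10,.1])
    print(nm,'both',r2.x[:2],np.degrees(r2.x[2]),r2.fun.reshape(-1,2).round(1).tolist())
# punch in rest: cap centre guess tests
```

```text
rest top [[ 572.04245384 -206.12861109]
 [ 562.36053132 -273.80221361]
 [ 413.70603756 -249.48218652]
 [ 426.20585745 -181.79173438]] [[ 561.69823663 -269.35655627]
 [ 571.00416678 -202.96106789]
 [ 423.70253513 -184.99154591]]
blank top [[588.02567018 183.59254237]
 [573.85627365 116.70598226]
 [415.88182185 150.75002757]
 [429.69434148 214.69557376]] [[415.62695331 147.91374257]
 [429.18451322 211.48662026]
 [586.54699712 182.65504506]
 [572.66866109 116.0759566 ]]
cross [[462.89227327 174.5082406   34.        ]] [[462.53389907 174.08116992  34.        ]]
rest top [ 493.59499104 -227.80357884] -9.374789253452203 0.40609126493367853
[np.int64(1), np.int64(0), np.int64(3)]
rest both [ 493.087229   -227.47473717] -8.716703040614794 [[-0.6, -0.2], [-0.1, 0.1], [0.4, 0.0], [-0.1, 0.7], [-0.7, -0.7], [-0.6, -0.0], [0.5, 0.6]]
blank top [501.83376298 166.43845736] -11.71050582309251 0.4023063732908554
[np.int64(2), np.int64(3), np.int64(0), np.int64(1)]
blank both [501.54359011 165.51700367] -11.385355803239364 [[0.5, 0.5], [-0.2, 0.1], [0.6, -0.3], [0.4, 0.0], [0.0, 0.4], [0.5, 0.6], [-0.1, -0.2], [0.1, 0.5]]
```

```bash
cat >> h.py <<'E'
def plan(target,yaw=None):
    """deltas in tool axes as shares; yaw = desired world angle (deg) of tool z (jaw)"""
    from workcell import bot
    s=bot.state(); R=np.array(s['tool_rot']); d=(np.array(target)-s['ee_pos'])@R/200
    a=np.degrees(np.arctan2(R[1,2],R[0,2]))
    print('t',s['t'],'ee',s['ee_pos'].round(1),'jaw',a.round(2),'F',np.array(s['contact_force']).round(1),'w',round(s['gripper_width'],3))
    print('share',d.round(4),'twist',None if yaw is None else round(-(yaw-a)/45,4), 'tilt',R[:,0].round(4))
E
python3 - <<'E'
from h import *
t=load('top0');s=load('scene0')
a=np.radians(-9); R=np.array([[np.cos(a),-np.sin(a)],[np.sin(a),np.cos(a)]]);c=np.array([493.2,-227.6])
pts=[]
for L in (0,6,40,80,110,122):
    x=45-L*np.cos(np.pi/6); z=30+L/2; p=R@[x,0]+c; pts.append([*p,z])
pts=np.array(pts); print(pts.round(1))
crop(t,285,165,70,75,7,'v0',proj(t,pts)); crop(s,195,125,75,60,7,'v1',proj(s,pts))
im0=cv2.imread('pics/v0.png');im1=cv2.imread('pics/v1.png')
h=im1.shape[0]; o=np.zeros((525,1015,3),'uint8'); o[:,:490]=im0;o[:420,490:]=im1
cv2.imwrite('pics/v.png',cv2.resize(o,(790,409)))
plan([469,-224,231],-99)
print(onz(t,np.array([[365,362]])*.64,9))
E
```

```text
[[ 537.6 -234.6   30. ]
 [ 532.5 -233.8   33. ]
 [ 503.4 -229.2   50. ]
 [ 469.2 -223.8   70. ]
 [ 443.6 -219.7   85. ]
 [ 433.3 -218.1   91. ]]
t 0.1 ee [ 137.9 -506.3  230.8] jaw -74.77 F [-0.5  0.   0.1] w 1.001
share [ 6.0000e-04  1.9682e+00 -9.2730e-01] twist 0.5384 tilt [-0.      0.0011 -1.    ]
[[411.74994938  26.49458399   9.        ]]
```

View pics/v.png

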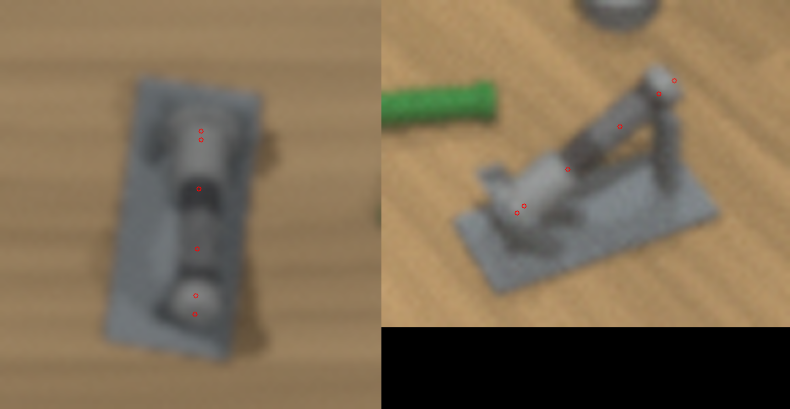

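The projected model lies along the punch axis in both views: cap, barrel and foot all match. The grip point is about (469,-224,70).

Emit:
play_rows([
  [0,0.25,-0.12],
  [0,0.5,-0.235],
  [0,0.75,-0.35],
  [0,1.0,-0.47],
  [0,1.0,-0.47],
], twist=[0.13,0.27,0.4,0.54,0.54], gripper=1)

```text
t: 0.72
ee_pos: [308.1, -361.1, 231.2]
tool_rot: [[0.0, 0.988, -0.154], [0.001, -0.154, -0.988], [-1.0, 0.0, -0.001]]
contact_force: [-1.1, -0.8, 0.5]
gripper_width: 0.998
```

```bash
python3 -c "
from h import *
plan([469,-224,231],-99)"
```

```text
t 0.725 ee [ 308.1 -361.1  231.2] jaw -98.87 F [-1.1 -0.8  0.5] w 0.998
share [ 0.0017  0.6891 -0.8012] twist 0.003 tilt [ 1.e-04  6.e-04 -1.e+00]
```

Emit:
play_rows([
  [0,0.2,-0.22],
  [0,0.4,-0.44],
  [0,0.58,-0.66],
  [0,0.69,-0.8],
  [0,0.69,-0.8],
], twist=[0,0,0,0,0])

```text
t: 1.35
ee_pos: [468.4, -226.3, 230.8]
tool_rot: [[-0.001, 0.988, -0.155], [0.0, -0.155, -0.988], [-1.0, -0.001, -0.0]]
contact_force: [-0.3, -1.2, -0.0]
gripper_width: 1.0
```

```bash
python3 -c "
from h import *
plan([469,-224,51],-99)"
```

```text
t 1.35 ee [ 468.4 -226.3  230.8] jaw -98.9 F [-0.3 -1.2 -0. ] w 1.0
share [ 0.8991  0.0017 -0.0115] twist 0.0023 tilt [-6.e-04  5.e-04 -1.e+00]
```

Emit:
play_rows([
  [0.25,0,-0.01],
  [0.5,0,-0.01],
  [0.75,0,-0.01],
  [0.9,0,-0.01],
  [0.9,0,-0.01],
], twist=[0,0,0,0,0], gripper=0.5)

```text
t: 1.98
ee_pos: [466.3, -225.5, 49.7]
tool_rot: [[-0.004, 0.987, -0.159], [0.003, -0.159, -0.987], [-1.0, -0.004, -0.002]]
contact_force: [-0.2, -0.2, -0.1]
gripper_width: 0.498
```

```bash
python3 -c "
from h import *
plan([469,-224,51],-99)
from workcell import bot
c=bot.capture('scene');pickle.dump(c,open('s1.pkl','wb'));crop(c,185,85,100,100,6,'s1')
c=bot.capture('top');pickle.dump(c,open('t1.pkl','wb'));crop(c,265,145,100,100,6,'t1')
"
```

```text
t 1.975 ee [ 466.3 -225.5   49.7] jaw -99.14 F [-0.2 -0.2 -0.1] w 0.498
share [-0.0066  0.0119 -0.0098] twist -0.003 tilt [-0.0036  0.0026 -1.    ]
```

View pics/s1.png

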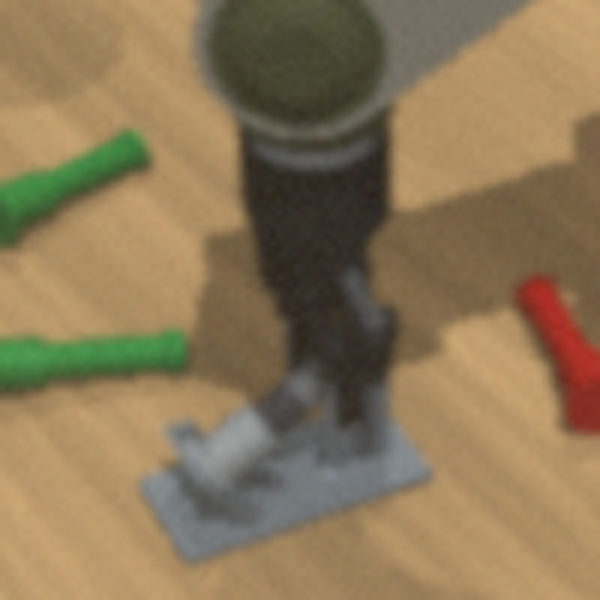

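The fingers straddle the barrel at around (350,380), with no contact. I'll nudge about 2 mm and close with a light grip.

Emit:
play_rows([
  [0,0.01,-0.01],
  [0,0.01,-0.01],
  [0,0.01,-0.01],
  [0,0.01,-0.01],
  [0,0.01,-0.01],
], twist=[0,0,0,0,0], gripper=0, newtons=20)

```text
t: 2.7
ee_pos: [471.2, -225.2, 53.1]
tool_rot: [[0.003, 0.988, -0.157], [-0.004, -0.157, -0.988], [-1.0, 0.004, 0.004]]
contact_force: [-1.3, -5.6, 3.6]
gripper_width: 0.252
```

Emit:
play_rows([
  [-0.02,0,0],
  [-0.05,0,0],
  [-0.1,0,0],
  [-0.15,0,0],
  [-0.2,0,0],
], twist=[0,0,0,0,0])

```text
t: 3.32
ee_pos: [470.4, -223.4, 92.2]
tool_rot: [[0.0, 0.988, -0.158], [-0.0, -0.158, -0.988], [-1.0, 0.0, 0.0]]
contact_force: [-0.4, 1.0, -2.6]
gripper_width: 0.248
```

```bash
python3 -c "
from h import *
plan([469,-224,51],-99)
from workcell import bot
c=bot.capture('scene');pickle.dump(c,open('s2.pkl','wb'));crop(c,185,85,100,100,6,'s2')
"
```

```text
t 3.325 ee [ 470.4 -223.4   92.2] jaw -99.06 F [-0.4  1.  -2.6] w 0.248
share [ 0.2058 -0.0063  0.0039] twist -0.0014 tilt [ 3.e-04 -1.e-04 -1.e+00]
```

View pics/s2.png

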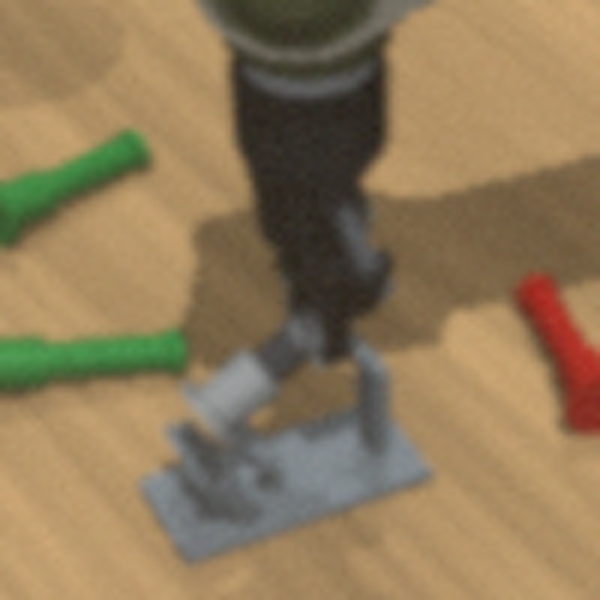

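The punch is held at about (320,340), lifted clear and still tilted about 30°. It didn't swing on its own, and the tool can't tilt. So I'll pivot it in the grip by pushing the foot's front edge against the back of the fixed cap-end saddle post and arcing up. First I'll check the post's size and the red look-alike's position.

```bash
python3 -c "
from h import *
s=load('s2');t=load('top0')
a=np.radians(-9); R=np.array([[np.cos(a),-np.sin(a)],[np.sin(a),np.cos(a)]]);c=np.array([493.2,-227.6])
P=[[*(R@[x,y]+c),z] for x in (-50,-40) for y in (-15,15) for z in (8,40,75)]
G=np.array([470.4,-223.4,92.2+19]); u=np.array([-np.cos(a)*.866,-np.sin(a)*.866,.5])
Q=[G+u*k for k in (-80,-40,0,42)]
crop(s,200,125,70,60,8,'v2',np.r_[proj(s,P),proj(s,Q)])
print(onz(t,np.array([[470,410],[522,430],[588,392]])*.64,15))
plan([470.4,-223.4,150])
plan([345,-204,150],-99)
"
```

```text
[[ 321.24598943 -170.75926163   15.        ]
 [ 283.96822725 -267.5264915    15.        ]
 [ 353.8042511  -395.0503136    15.        ]]
t 3.375 ee [ 470.9 -223.8   93.3] jaw -99.06 F [ 0.9 -1.  -0.3] w 0.246
share [-0.2833 -0.0021 -0.0014] twist None tilt [ 0.0019 -0.0014 -1.    ]
t 3.375 ee [ 470.9 -223.8   93.3] jaw -99.06 F [ 0.9 -1.  -0.3] w 0.246
share [-0.2846 -0.6366  0.0016] twist -0.0014 tilt [ 0.0019 -0.0014 -1.    ]
```

View pics/v2.png

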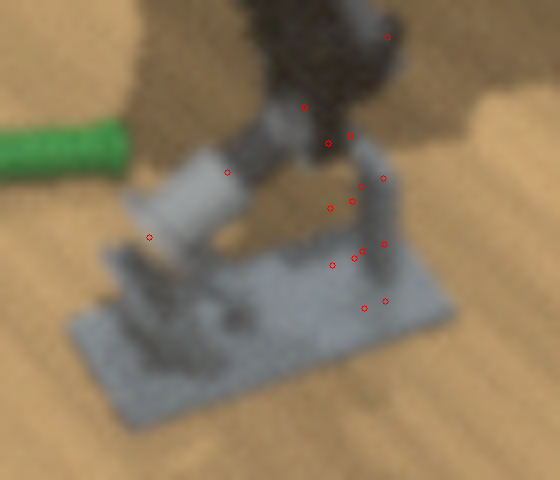

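```bash
python3 -c "
from h import *
s=load('s2')
a=np.radians(-9); R=np.array([[np.cos(a),-np.sin(a)],[np.sin(a),np.cos(a)]]);c=np.array([493.2,-227.6])
p=np.array([[362,270],[378,290],[397,283]])/8+[200,125]-.5
print((onz(s,p,8)[:,:2]-c)@R)
p=np.array([[357,140],[385,182],[398,178]])/8+[200,125]-.5
for z in (60,70,80,90): print(z,((onz(s,p,z)[:,:2]-c)@R).round(1).tolist())
c0=load('scene0'); crop(c0,235,130,35,35,16,'v3')
"
```

```text
[[-49.82659601  -7.03685751]
 [-50.3145879    7.19345752]
 [-59.37085046   6.95332299]]
60 [[-58.8, -28.0], [-57.3, 1.2], [-63.1, 1.4]]
70 [[-53.7, -17.1], [-52.1, 11.7], [-57.9, 11.9]]
80 [[-48.5, -6.2], [-47.0, 22.2], [-52.7, 22.4]]
90 [[-43.4, 4.8], [-41.9, 32.8], [-47.5, 32.9]]
```

View pics/v3.png

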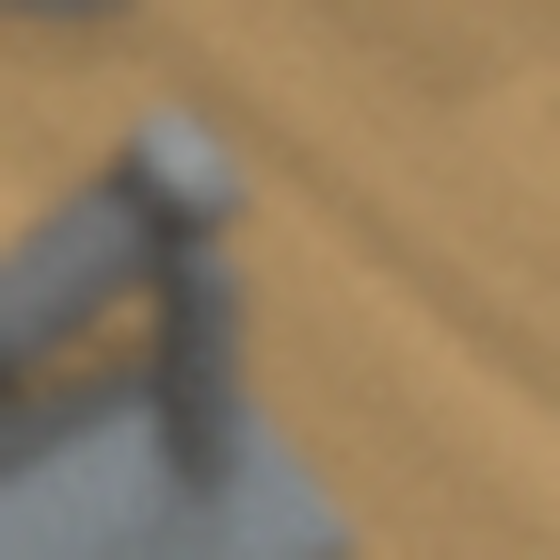

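The post's back face is at about x = -59 in the rest frame. It's about 28 mm wide and its top is near z = 70. The red look-alike is under 44 mm high, so it's cleared. Next: up, back, then down behind the post.

Emit:
play_rows([
  [-0.29,0,0],
  [-0.3,-0.12,0],
  [-0.3,-0.36,0],
  [-0.3,-0.6,0],
  [-0.3,-0.72,0],
], twist=[0,0,0,0,0])

```text
t: 4.0
ee_pos: [326.4, -200.1, 151.4]
tool_rot: [[-0.0, 0.987, -0.158], [0.0, -0.158, -0.987], [-1.0, -0.0, -0.0]]
contact_force: [-0.8, -0.4, -2.2]
gripper_width: 0.247
```

```bash
python3 -c "
from h import *
plan([330,-202,57],-99)
from workcell import bot
c=bot.capture('scene');pickle.dump(c,open('s3.pkl','wb'));crop(c,205,70,90,110,5.5,'s3')
"
```

```text
t 4.0 ee [ 326.4 -200.1  151.4] jaw -99.1 F [-0.8 -0.4 -2.2] w 0.247
share [0.4721 0.0196 0.0067] twist -0.0022 tilt [-2.e-04  1.e-04 -1.e+00]
```

View pics/s3.png

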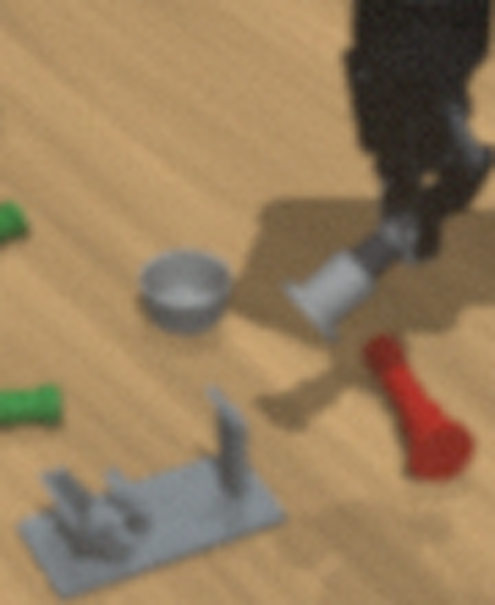

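The rest at (150,530) is empty, and the punch is held tilted above and behind the post. Now lowering.

Emit:
play_rows([
  [0.15,0.0,0.005],
  [0.3,0.0,0.005],
  [0.45,0.0,0.005],
  [0.48,0.0,0.005],
  [0.48,0.0,0.005],
], twist=[0,0,0,0,0])

```text
t: 4.68
ee_pos: [328.2, -202.0, 55.8]
tool_rot: [[0.0, 0.987, -0.158], [-0.0, -0.158, -0.987], [-1.0, 0.0, 0.0]]
contact_force: [0.1, 0.2, -1.8]
gripper_width: 0.251
```

Emit:
play_rows([
  [0,0.03,0],
  [0,0.06,0],
  [0,0.08,0],
  [0,0.1,0],
  [0,0.1,0],
], twist=[0,0,0,0,0])

```text
t: 5.3
ee_pos: [347.9, -204.9, 55.3]
tool_rot: [[0.0, 0.988, -0.157], [-0.0, -0.157, -0.988], [-1.0, 0.0, 0.0]]
contact_force: [-0.5, 0.9, -2.1]
gripper_width: 0.253
```

```bash
python3 -c "
from h import *
plan([330,-202,57],-99)
from workcell import bot
c=bot.capture('scene');pickle.dump(c,open('s4.pkl','wb'));crop(c,205,90,80,100,6,'s4')
"
```

```text
t 5.3 ee [ 347.9 -204.9   55.3] jaw -99.06 F [-0.5  0.9 -2.1] w 0.253
share [-0.0085 -0.0906 -0.0003] twist -0.0013 tilt [ 0. -0. -1.]
```

View pics/s4.png

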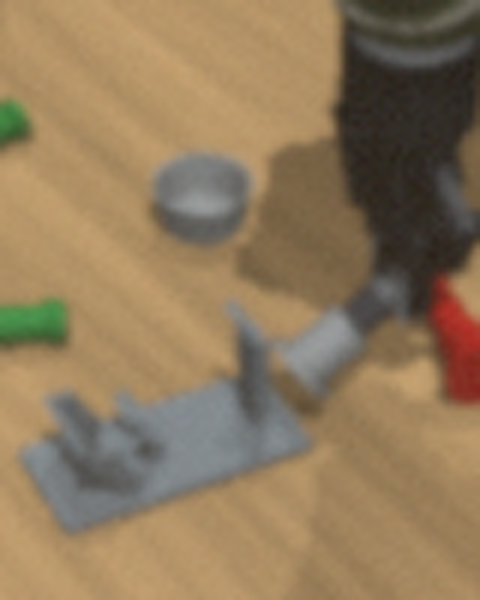

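The foot edge at (280,350) is just short of the post at (250,370). I'll advance to contact.

Emit:
play_rows([
  [0,0.01,0],
  [0,0.02,0],
  [0,0.03,0],
  [0,0.04,0],
  [0,0.04,0],
], twist=[0,0,0,0,0])

```text
t: 5.98
ee_pos: [355.7, -206.2, 55.3]
tool_rot: [[0.0, 0.988, -0.158], [-0.0, -0.158, -0.988], [-1.0, 0.0, 0.0]]
contact_force: [-0.3, 0.0, -2.4]
gripper_width: 0.247
```

Emit:
play_rows([
  [0,0.01,0],
  [0,0.02,0],
  [-0.01,0.03,0],
  [-0.02,0.04,0],
  [-0.02,0.04,0],
], twist=[0,0,0,0,0])

```text
t: 6.6
ee_pos: [362.7, -206.9, 59.0]
tool_rot: [[-0.002, 0.988, -0.157], [0.001, -0.157, -0.988], [-1.0, -0.002, -0.001]]
contact_force: [-7.0, 0.7, -2.5]
gripper_width: 0.247
```

There's contact, with 7 N along -x. Now the arc upwards.

Emit:
play_rows([
  [-0.02,0.005,0],
  [-0.04,0.01,0],
  [-0.06,0.015,0],
  [-0.08,0.02,0],
  [-0.1,0.03,0],
], twist=[0,0,0,0,0])

```text
t: 7.22
ee_pos: [369.5, -208.3, 79.5]
tool_rot: [[-0.0, 0.987, -0.158], [0.0, -0.158, -0.987], [-1.0, -0.0, -0.0]]
contact_force: [-2.1, -0.5, -3.8]
gripper_width: 0.25
```

```bash
python3 -c "
from h import *
plan([330,-202,57],-99)
from workcell import bot
c=bot.capture('scene');pickle.dump(c,open('s5.pkl','wb'));crop(c,205,90,80,100,6,'s5')
"
```

```text
t 7.225 ee [ 369.5 -208.3   79.5] jaw -99.07 F [-2.1 -0.5 -3.8] w 0.25
share [ 1.126e-01 -1.998e-01 -1.000e-04] twist -0.0016 tilt [-1.e-04  1.e-04 -1.e+00]
```

View pics/s5.png

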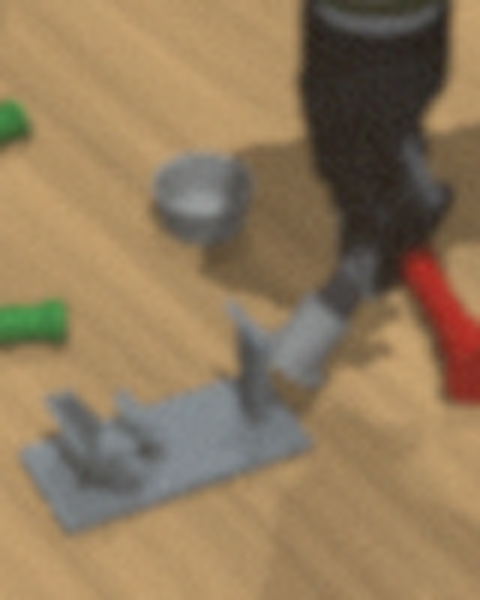

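The punch is pivoting, now about 45° up. Continuing the arc.

Emit:
play_rows([
  [-0.03,0.02,0],
  [-0.06,0.045,0],
  [-0.09,0.07,0],
  [-0.12,0.1,0],
  [-0.14,0.13,0],
], twist=[0,0,0,0,0])

```text
t: 7.9
ee_pos: [395.5, -212.6, 107.8]
tool_rot: [[0.0, 0.988, -0.158], [-0.0, -0.158, -0.988], [-1.0, 0.0, 0.0]]
contact_force: [-2.2, 0.8, -3.0]
gripper_width: 0.248
```

```bash
python3 -c "
from h import *
plan([330,-202,57],-99)
from workcell import bot
c=bot.capture('scene');pickle.dump(c,open('s6.pkl','wb'));crop(c,205,90,80,100,6,'s6')
"
```

```text
t 7.9 ee [ 395.5 -212.6  107.8] jaw -99.06 F [-2.2  0.8 -3. ] w 0.248
share [ 0.2537 -0.3319 -0.0006] twist -0.0014 tilt [ 1.e-04 -2.e-04 -1.e+00]
```

View pics/s6.png

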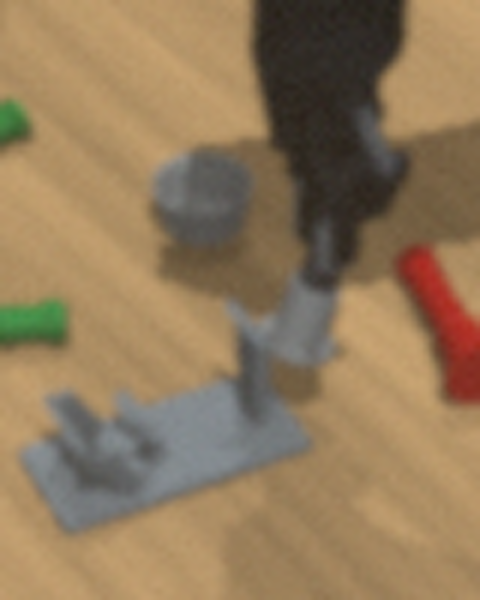

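About 13° remains. Finishing the arc.

Emit:
play_rows([
  [-0.01,0.02,0],
  [-0.02,0.04,0],
  [-0.025,0.06,0],
  [-0.03,0.08,0],
  [-0.03,0.085,0],
], twist=[0,0,0,0,0])

```text
t: 8.57
ee_pos: [411.4, -214.9, 113.0]
tool_rot: [[-0.002, 0.988, -0.157], [0.001, -0.157, -0.988], [-1.0, -0.002, -0.001]]
contact_force: [-5.5, 1.7, 1.0]
gripper_width: 0.25
```

```bash
python3 -c "
from h import *
plan([330,-202,57],-99)
from workcell import bot
c=bot.capture('scene');pickle.dump(c,open('s7.pkl','wb'));crop(c,205,90,80,100,6,'s7')
"
```

```text
t 8.575 ee [ 411.4 -214.9  113. ] jaw -99.05 F [-5.5  1.7  1. ] w 0.25
share [ 0.2811 -0.4116  0.0007] twist -0.0011 tilt [-0.002  0.001 -1.   ]
```

View pics/s7.png

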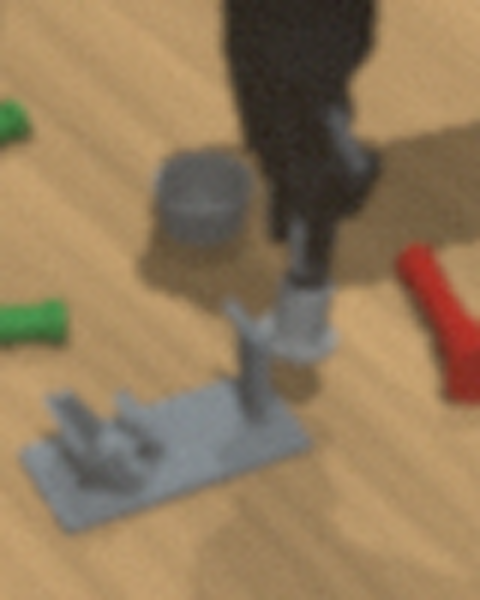

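It looks upright now. I'll back off, rise and carry it to the bare bench midway.

Emit:
play_rows([
  [0,-0.05,0],
  [-0.1,-0.1,0],
  [-0.3,-0.1,0],
  [-0.4,-0.1,0],
  [-0.4,-0.1,0],
], twist=[0,0,0,0,0])

```text
t: 9.25
ee_pos: [392.6, -212.5, 194.5]
tool_rot: [[0.004, 0.987, -0.158], [-0.003, -0.158, -0.987], [-1.0, 0.004, 0.002]]
contact_force: [0.2, -0.1, -3.4]
gripper_width: 0.245
```

```bash
python3 -c "
from h import *
plan([490,-40,150],-99)
"
```

```text
t 9.25 ee [ 392.6 -212.5  194.5] jaw -99.09 F [ 0.2 -0.1 -3.4] w 0.245
share [ 0.2217  0.3436 -0.9292] twist -0.0019 tilt [ 0.0035 -0.0027 -1.    ]
```

Emit:
play_rows([
  [0,0.08,-0.23],
  [0.05,0.17,-0.46],
  [0.15,0.26,-0.7],
  [0.22,0.34,-0.93],
  [0.22,0.34,-0.93],
], twist=[0,0,0,0,0])

```text
t: 9.88
ee_pos: [488.4, -36.3, 146.9]
tool_rot: [[-0.003, 0.988, -0.154], [0.002, -0.154, -0.988], [-1.0, -0.003, -0.001]]
contact_force: [-0.4, -0.3, -2.7]
gripper_width: 0.248
```

Emit:
play_rows([
  [0.1,0,0],
  [0.2,0,0],
  [0.3,0,0],
  [0.35,0,0],
  [0.35,0,0],
], twist=[0,0,0,0,0])

```text
t: 10.5
ee_pos: [488.2, -39.4, 78.8]
tool_rot: [[-0.001, 0.987, -0.158], [0.0, -0.158, -0.987], [-1.0, -0.001, -0.0]]
contact_force: [-0.3, -0.3, -2.7]
gripper_width: 0.246
```

```bash
python3 -c "
from h import *
plan([490,-40,65],-99)
from workcell import bot
c=bot.capture('scene');pickle.dump(c,open('s8.pkl','wb'));crop(c,205,90,80,100,6,'s8')
d=proj(c,[490,-40,100])[0];print(d)
x,y=(d-[40,60]).astype(int); crop(c,x,y,80,100,6,'s8')
# vertical reference
a=proj(c,[[490,-40,20],[490,-40,60]]);print(a)
"
```

```text
t 10.5 ee [488.2 -39.4  78.8] jaw -99.11 F [-0.3 -0.3 -2.7] w 0.246
share [0.0692 0.0094 0.0018] twist -0.0023 tilt [-1.e-03  4.e-04 -1.e+00]
[268.42172356 176.57158587]
[[267.58055658 195.2355726 ]
 [267.98950433 186.16817138]]
```

View pics/s8.png

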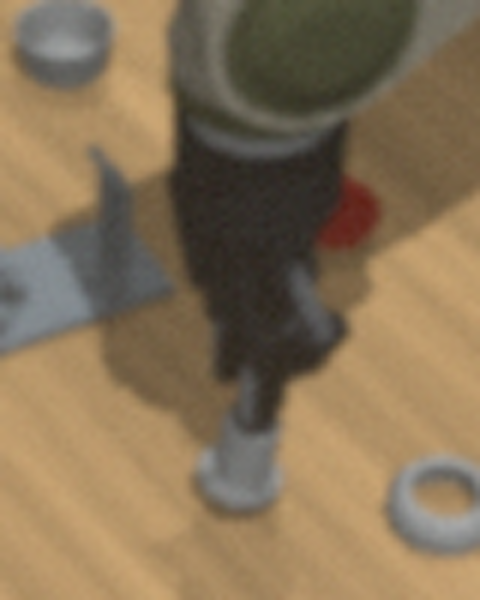

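The punch is just above the bare bench. The foot at (238,480) still leans about 8° towards +x. I'll touch down gently and drag the grip towards +x so bench friction straightens it.

Emit:
play_rows([
  [0.03,0,0],
  [0.05,0,0],
  [0.055,0,0],
  [0.06,0,0],
  [0.06,0,0],
], twist=[0,0,0,0,0])

```text
t: 11.18
ee_pos: [488.6, -39.1, 67.3]
tool_rot: [[0.0, 0.987, -0.158], [-0.0, -0.158, -0.987], [-1.0, 0.0, 0.0]]
contact_force: [0.4, 0.1, -2.0]
gripper_width: 0.242
```

Emit:
play_rows([
  [0.005,0,0],
  [0.01,0,0],
  [0.01,0,0],
  [0.01,0,0],
  [0.01,0,0],
], twist=[0,0,0,0,0])

```text
t: 11.8
ee_pos: [488.6, -39.0, 65.3]
tool_rot: [[0.0, 0.987, -0.158], [-0.0, -0.158, -0.987], [-1.0, 0.0, 0.0]]
contact_force: [-0.4, -0.2, -2.1]
gripper_width: 0.245
```

Emit:
play_rows([
  [0.005,0,0],
  [0.01,0,0],
  [0.01,0,0],
  [0.01,0,0],
  [0.01,0,0],
], twist=[0,0,0,0,0])

```text
t: 12.42
ee_pos: [488.7, -39.1, 63.5]
tool_rot: [[0.0, 0.987, -0.158], [-0.0, -0.158, -0.987], [-1.0, 0.0, 0.0]]
contact_force: [-0.2, 0.1, 2.2]
gripper_width: 0.247
```

Touching at about 4 N. Now the drag towards +x.

Emit:
play_rows([
  [0.0,0.01,0],
  [0.002,0.025,0],
  [0.005,0.04,0],
  [0.008,0.055,0],
  [0.008,0.06,0],
], twist=[0,0,0,0,0])

```text
t: 13.05
ee_pos: [500.5, -40.9, 61.6]
tool_rot: [[-0.0, 0.987, -0.158], [0.0, -0.158, -0.987], [-1.0, -0.0, -0.0]]
contact_force: [-3.1, 0.3, 3.2]
gripper_width: 0.248
```

```bash
python3 -c "
from h import *
plan([490,-40,65],-99)
from workcell import bot
c=bot.capture('scene');pickle.dump(c,open('s9.pkl','wb'))
crop(c,240,140,60,80,7,'s9')
"
```

```text
t 13.05 ee [500.5 -40.9  61.6] jaw -99.07 F [-3.1  0.3  3.2] w 0.248
share [-0.0171 -0.0527  0.0036] twist -0.0016 tilt [-3.e-04  1.e-04 -1.e+00]
```

View pics/s9.png

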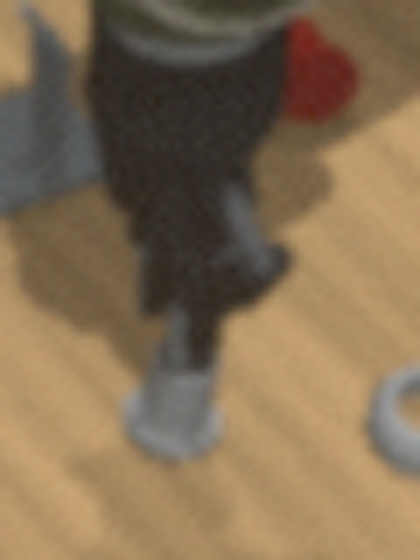

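It looks nearly upright and flat, with the foot at (172,430). Releasing.

Emit:
play_rows([
  [0,0,0],
  [0,0,0],
  [0,0,0],
  [0,0,0],
  [0,0,0],
], twist=[0,0,0,0,0], gripper=0.75)

```text
t: 13.72
ee_pos: [500.5, -40.9, 61.7]
tool_rot: [[0.0, 0.987, -0.158], [-0.0, -0.158, -0.987], [-1.0, 0.0, 0.0]]
contact_force: [-0.4, 0.2, -0.0]
gripper_width: 0.751
```

```bash
python3 -c "
from h import *
plan([500,-40,65],-99)
from workcell import bot
c=bot.capture('scene');pickle.dump(c,open('s10.pkl','wb'))
crop(c,240,140,60,80,7,'s10')
"
```

```text
t 13.725 ee [500.5 -40.9  61.7] jaw -99.07 F [-0.4  0.2 -0. ] w 0.751
share [-0.0165 -0.003  -0.0043] twist -0.0016 tilt [ 1.e-04 -0.e+00 -1.e+00]
```

View pics/s10.png

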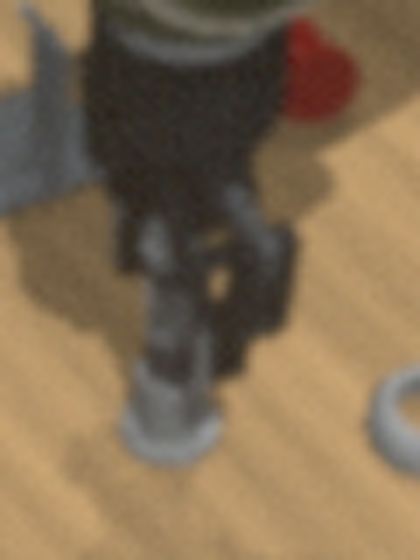

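The punch stands upright and the fingers are clear. I'll overlay the model to check its position against the gripper.

```bash
cat >> h.py <<'E'
def overlay(c,x,y,z0,box,s,name):
    th=np.linspace(0,2*np.pi,25)[:-1]; P=[]
    for r,z in ((22,0),(22,6),(15,40),(13.5,112)): P+= [[x+r*np.cos(q),y+r*np.sin(q),z0+z] for q in th]
    x0,y0,w,h=box; im=cv2.resize(c['image'][y0:y0+h,x0:x0+w,::-1],None,fx=s,fy=s,interpolation=cv2.INTER_CUBIC)
    for i,(u,v) in enumerate(proj(c,P)):
        cv2.circle(im,(int((u+.5-x0)*s),int((v+.5-y0)*s)),1,[(0,0,255),(0,255,255),(0,255,0),(255,0,255)][i//24],-1)
    cv2.imwrite('pics/'+name+'.png',im)
E
python3 -c "
from h import *
c=load('s10'); overlay(c,500.5,-40.9,0,(245,150,40,60),10,'v4')"
```

```text
(no output)
```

View pics/v4.png

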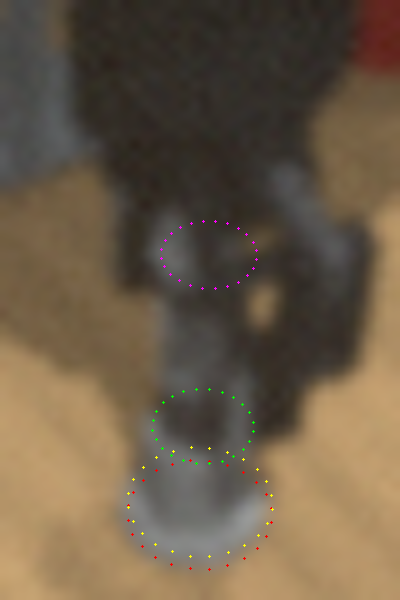

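The model at (500.5,-40.9) is off by about 2–3 mm, so the punch stands near (503,-41). I'll centre on it with the fingers open, then grip firmly.

Emit:
play_rows([
  [0,0.01,0],
  [0,0.013,0],
  [0,0.013,0],
  [0,0.013,0],
  [0,0.013,0],
], twist=[0,0,0,0,0])

```text
t: 14.4
ee_pos: [503.0, -41.3, 61.7]
tool_rot: [[-0.0, 0.987, -0.158], [0.0, -0.158, -0.987], [-1.0, -0.0, -0.0]]
contact_force: [0.4, 1.0, 0.5]
gripper_width: 0.748
```

Emit:
play_rows([
  [0,0,0],
  [0,0,0],
  [0,0,0],
  [0,0,0],
  [0,0,0],
], twist=[0,0,0,0,0], gripper=0, newtons=60)

```text
t: 15.02
ee_pos: [503.0, -41.3, 61.8]
tool_rot: [[0.0, 0.987, -0.158], [0.0, -0.158, -0.987], [-1.0, 0.0, -0.0]]
contact_force: [-0.5, 0.8, 2.3]
gripper_width: 0.246
```

Emit:
play_rows([
  [-0.05,0,0],
  [-0.15,0,0],
  [-0.35,0,0],
  [-0.5,0,0],
  [-0.5,0,0],
], twist=[0,0,0,0,0])

```text
t: 15.65
ee_pos: [503.8, -41.6, 163.5]
tool_rot: [[0.004, 0.988, -0.158], [-0.001, -0.158, -0.988], [-1.0, 0.004, 0.001]]
contact_force: [-0.6, -0.3, -2.3]
gripper_width: 0.242
```

```bash
python3 -c "
from h import *
plan([462.6,174,160],-101)
from workcell import bot
c=bot.capture('scene');pickle.dump(c,open('s11.pkl','wb'))
e=bot.state()['ee_pos']; overlay(c,e[0],e[1],e[2]+19-80,(235,110,60,70),8,'v5')
"
```

```text
t 15.65 ee [503.8 -41.6 163.5] jaw -99.07 F [-0.6 -0.3 -2.3] w 0.242
share [ 0.0154 -0.3734 -1.0322] twist 0.043 tilt [ 0.0039 -0.0014 -1.    ]
```

View pics/v5.png

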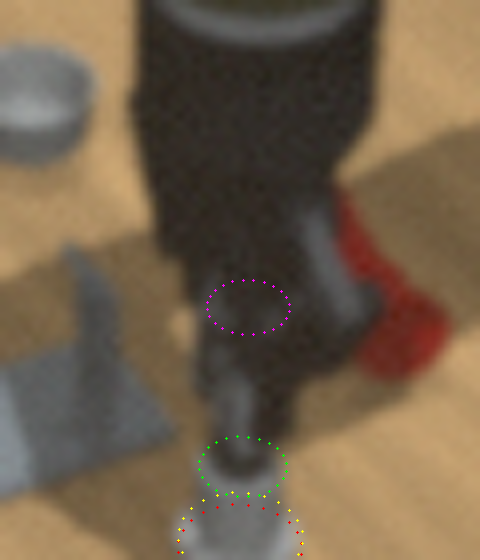

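Emit:
play_rows([
  [0,-0.09,-0.25],
  [0,-0.18,-0.5],
  [0,-0.27,-0.75],
  [0,-0.36,-1.0],
  [0,-0.37,-1.0],
], twist=[0,0,0.02,0.04,0.04])

```text
t: 16.32
ee_pos: [459.7, 170.4, 160.0]
tool_rot: [[-0.003, 0.983, -0.184], [0.0, -0.184, -0.983], [-1.0, -0.003, 0.001]]
contact_force: [-0.6, -0.6, -3.1]
gripper_width: 0.242
```

Emit:
play_rows([
  [0.05,0,-0.03],
  [0.15,0,-0.03],
  [0.2,0,-0.03],
  [0.22,0,-0.03],
  [0.22,0,-0.03],
], twist=[0,0,0,0,0])

```text
t: 16.95
ee_pos: [462.8, 173.4, 117.6]
tool_rot: [[-0.0, 0.982, -0.189], [0.0, -0.189, -0.982], [-1.0, -0.0, 0.0]]
contact_force: [0.1, -0.2, -1.4]
gripper_width: 0.244
```

```bash
python3 -c "
from h import *
plan([462.6,174,110],-101)
from workcell import bot
e=bot.state()['ee_pos']
c=bot.capture('scene');pickle.dump(c,open('s12.pkl','wb'))
overlay(c,e[0],e[1],e[2]-61.7,(275,175,75,80),8,'v6')
c=bot.capture('top');pickle.dump(c,open('t12.pkl','wb'))
overlay(c,e[0],e[1],e[2]-61.7,(145,155,75,80),7,'v7')
"
```

```text
t 16.95 ee [462.8 173.4 117.6] jaw -100.91 F [ 0.1 -0.2 -1.4] w 0.244
share [ 0.0382 -0.0013 -0.0026] twist 0.0021 tilt [-1.e-04  0.e+00 -1.e+00]
```

View pics/v6.png

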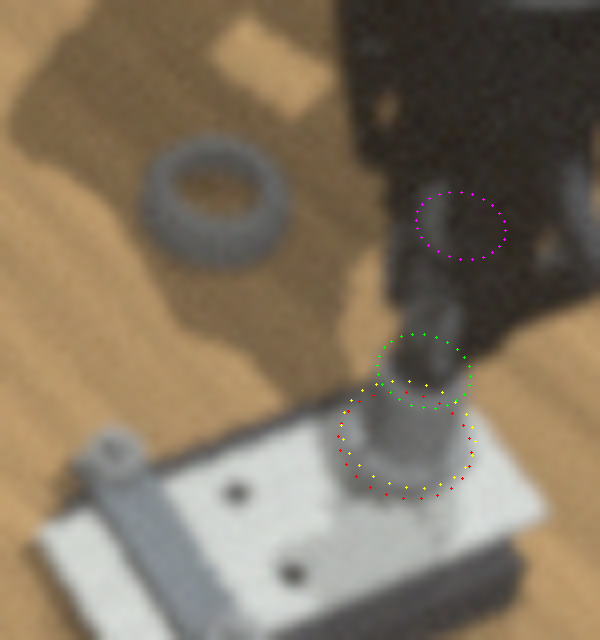

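View pics/v7.png

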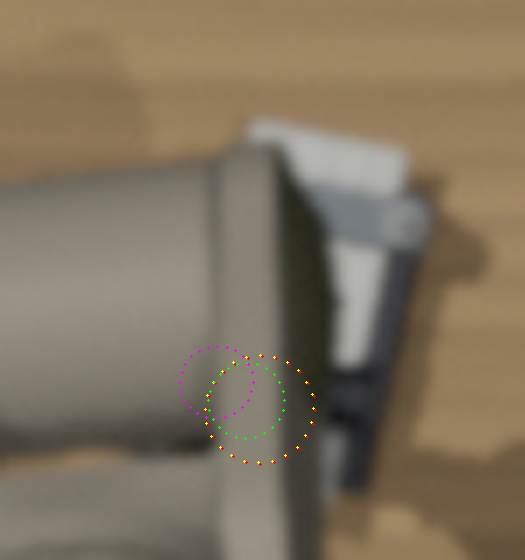

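The foot hovers about 22 mm over the cross area, and the model ellipse roughly matches. I'll go lower and compare in a contrast-enhanced zoom.

Emit:
play_rows([
  [0.03,0,0],
  [0.06,0,0],
  [0.09,0,0],
  [0.095,0,0],
  [0.095,0,0],
], twist=[0,0,0,0,0])

```text
t: 17.68
ee_pos: [462.6, 173.7, 98.7]
tool_rot: [[-0.0, 0.982, -0.189], [-0.0, -0.189, -0.982], [-1.0, -0.0, 0.0]]
contact_force: [0.2, 1.0, -1.5]
gripper_width: 0.244
```

```bash
cat >> h.py <<'E'
def enh(c,box,s,name,pts=None,cols=None,g=0.6):
    x0,y0,w,h=box; im=c['image'][y0:y0+h,x0:x0+w,::-1].astype(float)
    im=(255*np.clip((im-im.min())/(np.percentile(im,99.5)-im.min()),0,1)**g).astype('uint8')
    im=cv2.resize(im,None,fx=s,fy=s,interpolation=cv2.INTER_CUBIC)
    if pts is not None:
        for i,(u,v) in enumerate(pts): cv2.circle(im,(int((u+.5-x0)*s),int((v+.5-y0)*s)),1,(0,0,255) if cols is None else cols[i],-1)
    cv2.imwrite('pics/'+name+'.png',im)
E
python3 -c "
from h import *
plan([462.6,174,110],-101)
from workcell import bot
c=bot.capture('scene');pickle.dump(c,open('s13.pkl','wb'))
enh(c,(308,200,46,46),13,'v8')
enh(load('scene0'),(308,200,46,46),13,'v9')
"
```

```text
t 17.675 ee [462.6 173.7  98.7] jaw -100.87 F [ 0.2  1.  -1.5] w 0.244
share [-0.0566 -0.0004 -0.0014] twist 0.0029 tilt [-1.e-04 -0.e+00 -1.e+00]
```

View pics/v8.png

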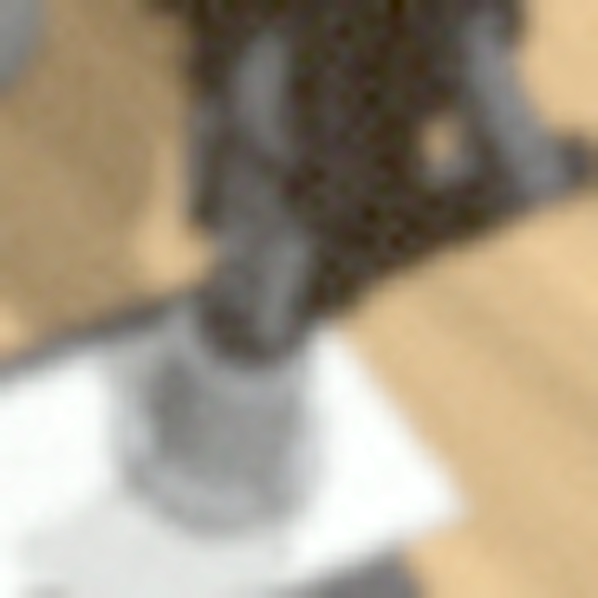

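View pics/v9.png

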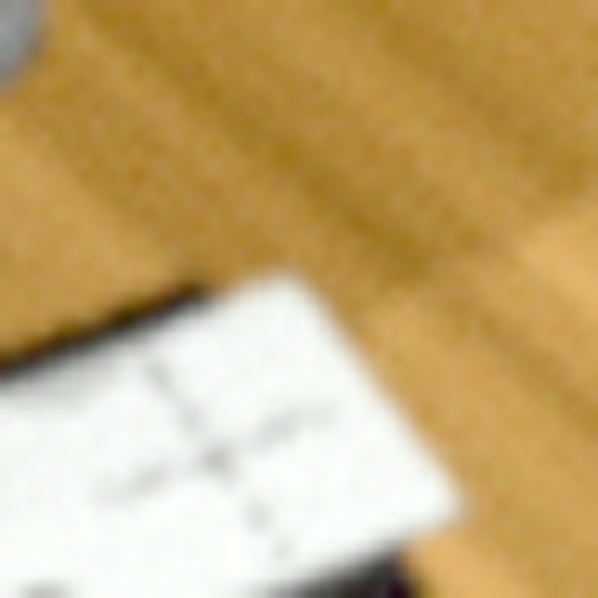

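```bash
python3 -c "
from h import *
c=load('s13')
# cross pixel read from crop: (218,458)
uv=np.array([[218,458]])/13+[308,200]-.5
X=onz(c,uv,34)[0]; print(X)
th=np.linspace(0,2*np.pi,61)
ring=lambda z:proj(c,[[X[0]+22*np.cos(q),X[1]+22*np.sin(q),z] for q in th])
a,b=ring(37),ring(43)
for r in (a,b):
  k=(r+.5-[308,200])*13; print(k.min(0),k.max(0))
enh(c,(308,200,46,46),13,'v10',np.r_[a,b],[(0,0,255)]*61+[(255,0,0)]*61)
"
```

```text
[461.69014855 173.5992087   34.        ]
[113.86300408 364.14559074] [326.63890928 537.63859915]
[117.70164352 347.03426099] [331.48205858 520.82449408]
```

View pics/v10.png

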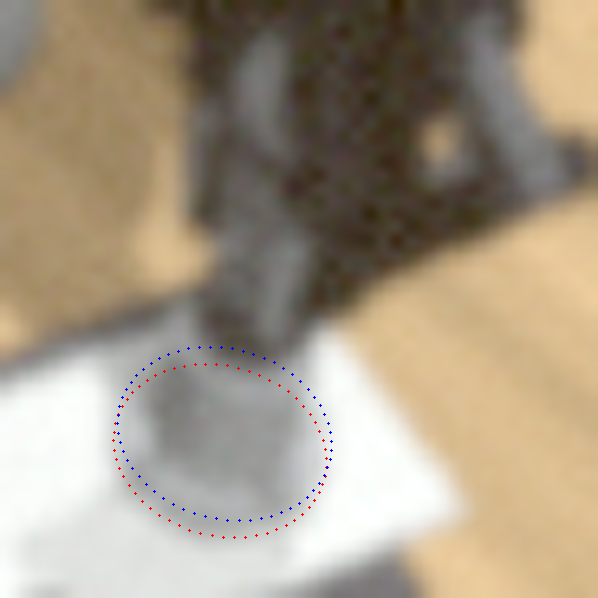

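The foot ellipse fits one centred on the cross pixel (218,458) to within about 1 mm. Now touch down, then press.

Emit:
play_rows([
  [0.005,0,0],
  [0.01,0,0],
  [0.015,0,0],
  [0.02,0,0],
  [0.02,0,0],
], twist=[0,0,0,0,0])

```text
t: 18.35
ee_pos: [462.7, 173.7, 94.9]
tool_rot: [[0.0, 0.982, -0.189], [0.0, -0.189, -0.982], [-1.0, 0.0, -0.0]]
contact_force: [-1.7, 0.8, 3.8]
gripper_width: 0.24
```

```bash
python3 -c "
from h import *
plan([462.6,174,95],-101)
from workcell import bot
c=bot.capture('scene');pickle.dump(c,open('s14.pkl','wb'))
uv=np.array([[218,458]])/13+[308,200]-.5
X=onz(c,uv,34)[0]
th=np.linspace(0,2*np.pi,61)
ring=lambda z:proj(c,[[X[0]+22*np.cos(q),X[1]+22*np.sin(q),z] for q in th])
a,b=ring(34),ring(40)
enh(c,(308,200,46,46),13,'v11',np.r_[a,b][::3],[(0,0,255)]*21+[(255,0,0)]*21)
"
```

```text
t 18.35 ee [462.7 173.7  94.9] jaw -100.87 F [-1.7  0.8  3.8] w 0.24
share [-0.0003 -0.0007 -0.0012] twist 0.003 tilt [ 4.e-04  0.e+00 -1.e+00]
```

View pics/v11.png

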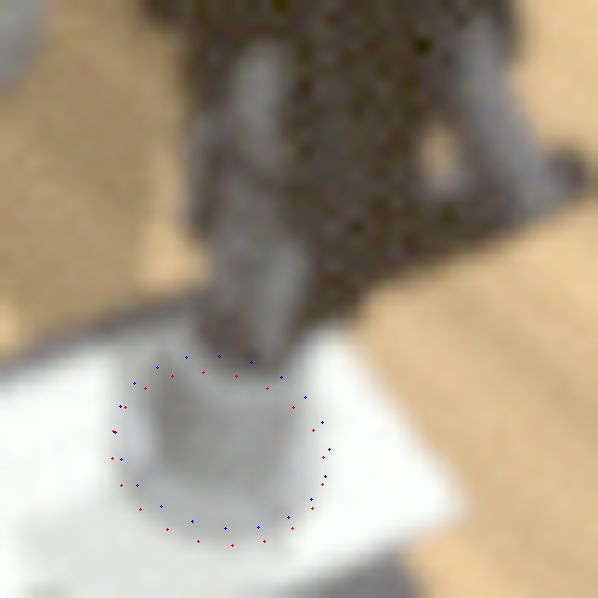

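It's seated with about 6 N of contact and still centred to about 1 mm. Pressing straight down.

Emit:
play_rows([
  [0.01,0,0],
  [0.02,0,0],
  [0.03,0,0],
  [0.045,0,0],
  [0.05,0,0],
], twist=[0,0,0,0,0])

```text
t: 19.02
ee_pos: [462.8, 173.8, 85.7]
tool_rot: [[0.001, 0.982, -0.188], [0.0, -0.188, -0.982], [-1.0, 0.001, -0.0]]
contact_force: [-7.3, -1.0, 21.8]
gripper_width: 0.243
```

Emit:
play_rows([
  [0.005,0,0],
  [0.008,0,0],
  [0.01,0,0],
  [0.01,0,0],
  [0.01,0,0],
], twist=[0,0,0,0,0])

```text
t: 19.65
ee_pos: [463.1, 173.8, 85.6]
tool_rot: [[0.002, 0.982, -0.188], [-0.0, -0.188, -0.982], [-1.0, 0.002, -0.0]]
contact_force: [-12.9, -2.6, 34.4]
gripper_width: 0.242
```

```bash
python3 -c "
from h import *
plan([462.6,174,95],-101)
from workcell import bot
c=bot.capture('scene');pickle.dump(c,open('s15.pkl','wb'))
enh(c,(308,200,46,46),13,'v12')
"
```

```text
t 19.65 ee [463.1 173.8  85.6] jaw -100.85 F [-12.9  -2.6  34.4] w 0.242
share [-0.0472 -0.0025 -0.0003] twist 0.0034 tilt [ 0.0021 -0.     -1.    ]
```

View pics/v12.png

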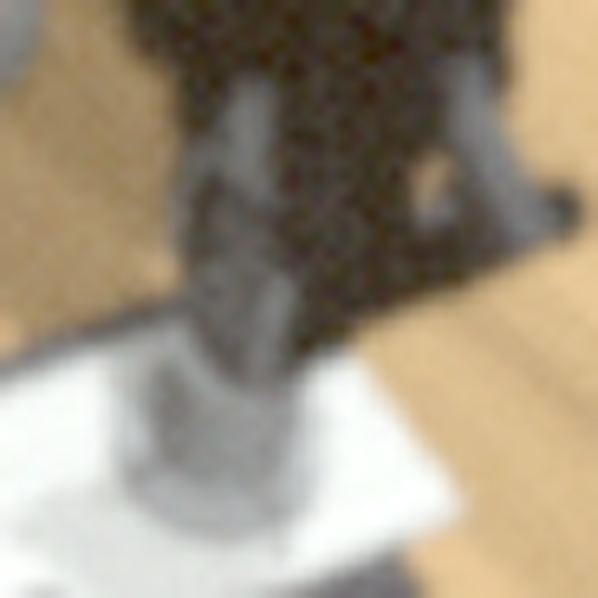

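The force rose from 22 to 34 N with no further travel at TCP z = 85.6, 10 mm below first contact. So the barrel is at its stop, with the foot still centred. Now lift and return to the bare bench.

Emit:
play_rows([
  [-0.03,0,0],
  [-0.08,0,0],
  [-0.2,0,0],
  [-0.35,0,0],
  [-0.38,0,0],
], twist=[0,0,0,0,0])

```text
t: 20.32
ee_pos: [463.2, 173.8, 159.6]
tool_rot: [[0.003, 0.982, -0.189], [0.0, -0.189, -0.982], [-1.0, 0.002, -0.001]]
contact_force: [0.4, -0.5, -3.7]
gripper_width: 0.242
```

```bash
python3 -c "
from h import *
plan([500,-40,160],-99)
"
```

```text
t 20.325 ee [463.2 173.8 159.6] jaw -100.87 F [ 0.4 -0.5 -3.7] w 0.242
share [-0.0018  0.3823  1.015 ] twist -0.0417 tilt [ 2.5e-03  4.0e-04 -1.0e+00]
```

Emit:
play_rows([
  [0,0.1,0.25],
  [0,0.2,0.5],
  [0,0.29,0.75],
  [0,0.38,1.0],
  [0,0.38,1.0],
], twist=[0,0,0,0,0])

```text
t: 20.95
ee_pos: [499.4, -40.0, 157.2]
tool_rot: [[-0.002, 0.981, -0.193], [0.0, -0.193, -0.981], [-1.0, -0.002, 0.0]]
contact_force: [-0.1, 0.8, -2.5]
gripper_width: 0.241
```

Emit:
play_rows([
  [0.1,0,0],
  [0.25,0,0],
  [0.4,0,0],
  [0.45,0,0],
  [0.45,0,0],
], twist=[0,0,0,0,0])

```text
t: 21.58
ee_pos: [499.3, -36.6, 68.3]
tool_rot: [[-0.001, 0.982, -0.188], [0.0, -0.188, -0.982], [-1.0, -0.001, -0.0]]
contact_force: [-0.3, 1.1, -2.6]
gripper_width: 0.241
```

```bash
python3 -c "
from h import *
plan([500,-40,62.5])
from workcell import bot
c=bot.capture('scene');pickle.dump(c,open('s16.pkl','wb'))
e=bot.state()['ee_pos']; overlay(c,e[0],e[1],e[2]-61.7,(240,150,50,60),10,'v13')
"
```

```text
t 21.575 ee [499.3 -36.6  68.3] jaw -100.85 F [-0.3  1.1 -2.6] w 0.241
share [0.0292 0.0067 0.0159] twist None tilt [-1.1e-03  4.0e-04 -1.0e+00]
```

View pics/v13.png

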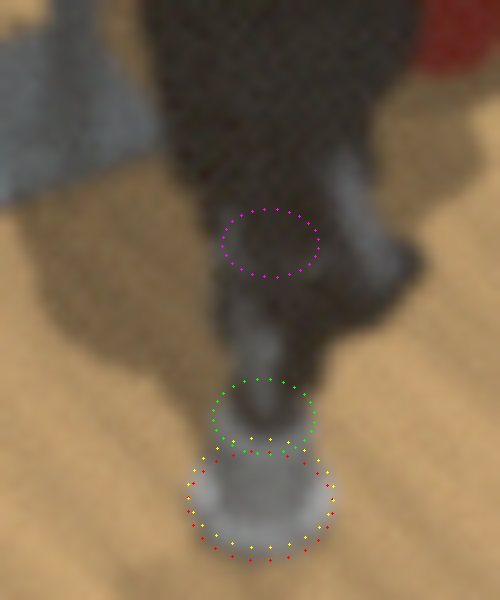

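The punch hangs upright over the bare bench and the model fits. Lowering to light contact.

Emit:
play_rows([
  [0.01,0,0],
  [0.02,0,0],
  [0.027,0,0],
  [0.03,0,0],
  [0.03,0,0],
], twist=[0,0,0,0,0])

```text
t: 22.25
ee_pos: [499.5, -37.0, 62.7]
tool_rot: [[-0.0, 0.982, -0.189], [-0.0, -0.189, -0.982], [-1.0, -0.0, 0.0]]
contact_force: [0.5, -0.4, -2.4]
gripper_width: 0.24
```

Emit:
play_rows([
  [0.003,0,0],
  [0.006,0,0],
  [0.007,0,0],
  [0.007,0,0],
  [0.007,0,0],
], twist=[0,0,0,0,0])

```text
t: 22.88
ee_pos: [499.6, -37.1, 61.5]
tool_rot: [[0.0, 0.982, -0.189], [-0.0, -0.189, -0.982], [-1.0, 0.0, 0.0]]
contact_force: [-0.9, 0.3, 1.8]
gripper_width: 0.239
```

Contact. Opening gently, then withdrawing straight up.

Emit:
play_rows([
  [0,0,0],
  [0,0,0],
  [0,0,0],
  [0,0,0],
  [0,0,0],
], twist=[0,0,0,0,0], gripper=0.9, newtons=20)

```text
t: 23.5
ee_pos: [499.5, -37.0, 61.3]
tool_rot: [[-0.0, 0.982, -0.189], [-0.0, -0.189, -0.982], [-1.0, -0.0, 0.0]]
contact_force: [-0.0, 0.3, -0.5]
gripper_width: 0.896
```

Emit:
play_rows([
  [-0.1,0,0],
  [-0.3,0,0],
  [-0.55,0,0],
  [-0.8,0,0],
  [-1.0,0,0],
], twist=[0,0,0,0,0])

```text
t: 24.12
ee_pos: [499.5, -37.0, 263.4]
tool_rot: [[0.002, 0.982, -0.189], [-0.0, -0.189, -0.982], [-1.0, 0.002, 0.0]]
contact_force: [0.3, -0.9, -1.2]
gripper_width: 0.903
```

```bash
python3 -c "
from h import *
plan([500,-40,62.5])
from workcell import bot
c=bot.capture('scene');pickle.dump(c,open('s17.pkl','wb'))
overlay(c,501,-37,0,(240,140,50,60),10,'v14')
cv2.imwrite('pics/f.png',cv2.resize(c['image'][:,:,::-1],(800,600),interpolation=cv2.INTER_CUBIC))
"
```

```text
t 24.125 ee [499.5 -37.  263.4] jaw -100.87 F [ 0.3 -0.9 -1.2] w 0.903
share [1.0047 0.0037 0.014 ] twist None tilt [ 1.5e-03 -5.0e-04 -1.0e+00]
```

View pics/v14.png

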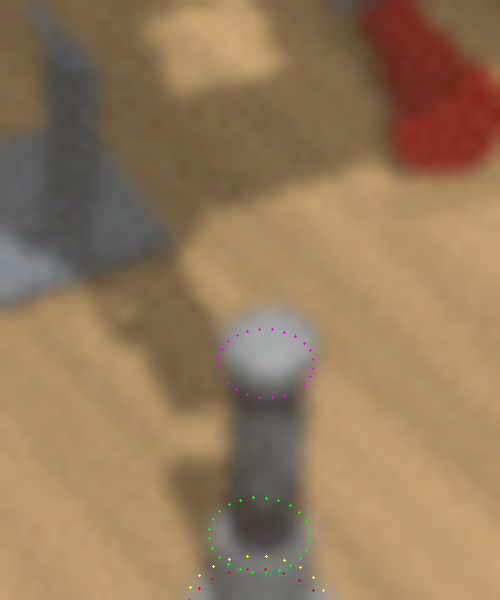

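View pics/f.png

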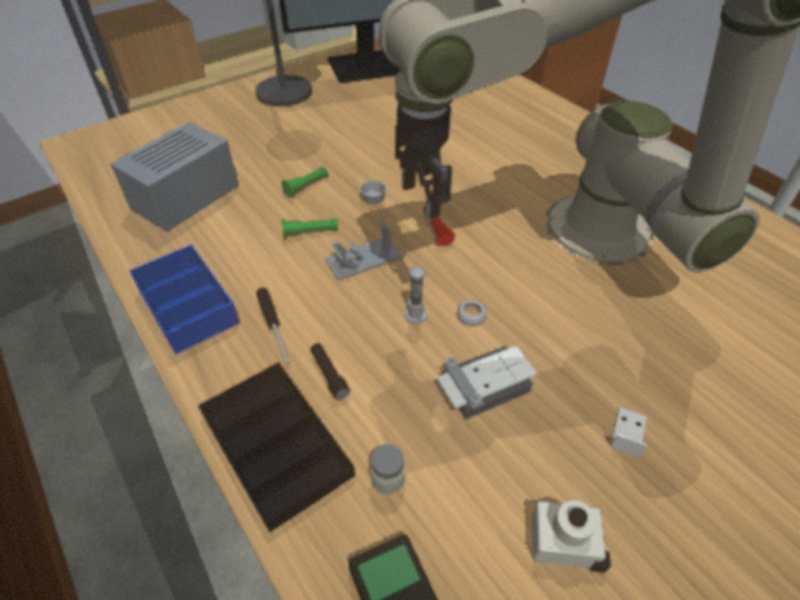

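The punch stands at (416,295), upright with its barrel out and the arm clear. The bystanders look unmoved, and bench contact came at the same TCP height (about 61.6) as before the press, so the barrel didn't slip in the grip. Handing in.

```bash
python3 -c "
from workcell import bot
print(bot.sign_off()); print(bot.state()['t'])"
```

```text
the job is handed in; nothing more can be done
None
the job is handed in; nothing more can be done
```

I marked the drill spot, and the punch is standing upright and released on the bare bench. The job is handed in; it reports no verdict.

- **Standing it up:** I lifted the punch out of the rest. It did not swing upright by itself in a 20 N grip. I turned it by pressing the front edge of its foot against the rest's fixed saddle post and arcing up. I straightened the last few degrees by dragging the foot lightly on the bench, then let go.
- **Marking:** I took it again from above at 60 N, set it on the cross and pressed straight down. It stopped hard about 10 mm below first contact, where the force rose from 22 to 34 N with no further travel. In the camera view the foot was centred to about 1 mm.
- **No slip:** The tool height at bench contact was the same before and after the press (about 61.6 mm), so the barrel did not slip in the grip.
- **Final picture:** It shows the punch upright with its cap at full height, the arm clear above it, and the other things looking unmoved.
- **Small disagreements:** Readings from the two cameras, and the model overlays, differed by about 1 to 3 mm. The top camera's view of the cross was blocked by the arm during the press, so centring was checked with the scene camera only.

The clock stood at about 24 s of the 58 s allowed.

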